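# Open the long carton gauge to its end stop

### The arm

A 6-joint arm with a two-finger parallel gripper is mounted at the origin on a cart in front of the work surface, level with it; the furniture and walls round the work are solid. World frame = base frame: x ahead of the robot, y to its left, z up, the work surface at z = 0. Lengths are in m, angles in rad, forces in N, time in s.
With the tool pointing down it reaches from about 0.25 to 0.725 m from the base axis. Payload 4 kg.
Tool frame: the origin (TCP) lies at the very end of the fingers, on their centre line; the grasp point (between the pads) lies 19 mm behind it; z points along the fingers, y is the direction in which the jaws open and shut (so a half turn about z gives the same grasp; the last joint's range is limited). The gripper opens to 85 mm and grips with 20 to 120 N. Pads are 22 mm wide; open, the fingers measure 114 mm over their backs; the gripper's body (76 mm by 85 mm) begins 54 mm behind the grasp point. The pads swing forward as they close: fully open they stand 13 mm farther back than shut.
Start: joints at [1.154, 0.241, 0.005, 1.335, 0, 1.571], TCP at [0.202, 0.457, 0.231] pointing down, gripper open.
Joint ranges: [-2.72, 2.72], [-1.05, 1.87], [-1.09, 1.28], [-1.99, 2.15], [-1.42, 1.44], [-3.14, 3.14]. Speed limits (rad/s): [2.79, 2.79, 3.14, 3.14, 3.14, 3.14].

### API

Orientations are given as a unit quaternion [x, y, z, w].
In Python, from workcell import bot gives the robot as it stands.
- The arm moves only by the shell command python3 -m crank 'ROWS'. ROWS is JSON, a list that holds one entry, the list of rows, each a list of 5 numbers: the shift along the tool's x, y, z in mm, then the turn about the tool's z in degrees, then the closure in counts, from 0 (fully open) to 255 (shut). In form: [[[tx, ty, tz, turn, grip], ...]]. A call has 1 to 12 rows; each row shifts and turns the pose as measured when the row begins, along the tool's axes as they then stand; what a row does not reach is not made up. A row lasts 1/8 s, in which the tool goes at most 62.5 mm and 10.7 degrees, less where a joint would pass 70% of its speed; a pose out of reach is approached as far as the arm can. A call is refused whole if a number of a shift passes 62.5 or a number of a turn 10.7, either way. A call with a gripper value outside its range is refused whole. The fingers move at their own pace and stop on an object; the grip force is fixed at half the most. Time passes only in rows, so rows that do not move let the fingers close. It gives the time, the measured TCP pose, the force and the opening at its end, in the units of the state.
- bot.get_obs(): the state, without advancing time (a new reading comes with each control period).
- bot.camera(name): name is "side" or "top" or "wrist"; returns a dict with "img" (480x640x3 uint8, blue, green, red), "depth" (480x640 float32, m along the optical axis (not along the pixel's ray), 0 where there is no reading), "fx", "fy", "cx", "cy" (pixels), "R" (3x3) and "t" (3): a world point X has camera coordinates R X + t; the wrist camera has in their place "T_tool_cam" (4x4, takes a point from camera to tool coordinates, whose origin is the TCP and whose axes are the flange's). Camera axes: x right, y down, z forward; pixel columns grow to the right and rows downward; lengths in m; the calibration is good to about 2 mm. A picture is of the moment at which its call begins: read the wrist's pose just before it.
- bot.job_done(): hands the job in, once; it reports no verdict.
The state is a dict: "clock": time; "joint_pos": joint angles; "joint_vel": joint speeds; "tau": joint torques, N m; "eef_pos": TCP position; "tool_rot": TCP orientation; "ft_force": force on the tool from outside, world axes, zero at the start; "ft_torque": the same for the moment, N m; "grip_width": finger opening in m.
Only numpy, scipy, OpenCV 4.12 (cv2) and the standard library are available. Lean on these libraries where they do the work, as an engineer would, in place of code of your own. Each camera call takes 0.05 s, during which the arm holds its last target.

### The job

The next cartons are the biggest size, so open the longer of the two carton gauges fully: slide its black grip along the track, away from the upright fence, until it is home against the far end stop, then let go. Leave the shorter gauge's slide as it is set and do not disturb the glue bottle.

Things in the scene. Friction and masses are not known exactly. Their poses are not given: they have to be found in the camera images.
- long_slide (a joint): Slide of the longer carton gauge (aluminium plate 240 x 120 x 12 mm fixed to the worktop; across one end an upright fence 42 mm high above the worktop; end stops 28 mm high), in m: 0 next to the fence, 0.160 at the far end stop. Starts between 0.01 and 0.08; about 1.5 N of friction; stays where it is left.
- long_grip (a point): Middle of the longer gauge's black upright grip, 0.056 m above the worktop; moves with it. y axis: travel away from the fence (joint grows), x: level across the track, z: up. Grip: 20 mm along y, 26 mm across, top 74 mm above the worktop. Below 26 mm it sits on a carriage, 36 mm along y by 30 mm, with a 5 mm stop plate reaching 90 mm to -x, top 35 mm above the worktop.
- short_grip (a point): The same point on the grip of the shorter gauge, built alike (plate 160 x 120 x 12 mm, 80 mm of travel, same grip and axes). It stands to the left or right of the longer one; to be left alone.
- bottle: White glue bottle with a green pointed cap, 45 mm in diameter, 99 mm tall, standing loose behind the gauges; origin at the centre of its underside, z up. A bystander.

How it is judged:
At the end, for the whole second after the job is handed in: The longer gauge's slide rests within 10 mm of its far end stop (joint above 0.150 m), not moving (value of joint long_slide above 0.15 m and velocity of joint long_slide between -0.01 and 0.01 m/s); the robot touches nothing.
It fails at once if the shorter gauge's slide is moved by more than 10 mm (distance of short_grip from where it was at the start of the episode above 0.01 m).
It fails at once if the glue bottle is shoved more than 20 mm or tipped by more than 20 degrees (distance of bottle from where it was at the start of the episode above 0.02 m or angle between bottle's own z axis and vertical above 0.35 rad).
It also fails if it takes over 32 s, if anything falls off the work surface, if the arm or the gripper's body presses on something with over 40 N, if the wrist force passes 120 N, or if a joint passes its speed limit or range.

## Working session

There is one attempt and no reset: what is moved stays moved. The work goes in short steps, Python scripts to look and compute and a shell command to move; the robot and the scene stay as the last step left them, time stands still between calls to the robot, and variables do not carry over. Pictures are saved under pics/ and viewed, and the job is handed in when it is done.

```bash
mkdir -p pics; ls; python3 - <<'E'
from workcell import bot
import cv2,numpy as np
print(bot.get_obs())
for n in("side","top","wrist"):
    c=bot.camera(n); cv2.imwrite(f"pics/{n}0.png",c["img"])
    np.savez(f"{n}0.npz",**c)
    print(n,{k:v for k,v in c.items() if k not in("img","depth")})
E
```

```text
pics
{'clock': 0.0, 'joint_pos': array([ 1.15399709e+00,  2.41408547e-01,  3.70450984e-03,  1.33518429e+00,
       -2.28303044e-05,  1.57079289e+00]), 'joint_vel': array([-0.00071492,  0.00121766,  0.00065611,  0.00031985,  0.00073615,
       -0.00078061]), 'tau': array([-8.84428409e-04, -3.72317040e+01,  2.52409083e+01,  1.69113872e-02,
       -7.52085157e-05, -6.98610535e-06]), 'eef_pos': array([0.20216688, 0.45661064, 0.23040764]), 'tool_rot': array([ 2.06892603e-01,  9.78363101e-01, -1.02572758e-03, -2.05244781e-04]), 'ft_force': array([ 0.14262981, -0.59176345, -0.33206932]), 'ft_torque': array([-0.04705858,  0.00708461, -0.01713669]), 'grip_width': 0.08521752439594721}
side {'fx': 611.2038130192374, 'fy': 611.2038130192374, 'cx': 316.76587034249354, 'cy': 228.43389063002115, 'R': array([[ 0.99352138, -0.11300362, -0.01206052],
       [-0.06380638, -0.46684531, -0.88203413],
       [ 0.09404265,  0.8770893 , -0.47103114]]), 't': array([-0.62038472,  0.09662047,  0.90321199])}
top {'fx': 485.6730137273991, 'fy': 485.6730137273991, 'cx': 314.3500853181969, 'cy': 240.56510082460701, 'R': array([[ 0.01096775, -0.9994845 ,  0.03017354],
       [-0.98578294, -0.01586721, -0.16727292],
       [ 0.16766546, -0.02790995, -0.98544879]]), 't': array([-0.06818288,  0.58714521,  0.83824793])}
wrist {'fx': 363.79833113021454, 'fy': 363.79833113021454, 'cx': 316.2935102215656, 'cy': 230.93477874332117, 'T_tool_cam': array([[ 4.84375520e-04, -9.57040601e-01, -2.89953536e-01,
         7.34513893e-02],
       [ 9.99999812e-01,  5.72505242e-04, -2.19122459e-04,
        -3.34764099e-04],
       [ 3.75709009e-04, -2.89953375e-01,  9.57040699e-01,
        -1.43689900e-01],
       [ 0.00000000e+00,  0.00000000e+00,  0.00000000e+00,
         1.00000000e+00]])}
```

View pics/top0.png

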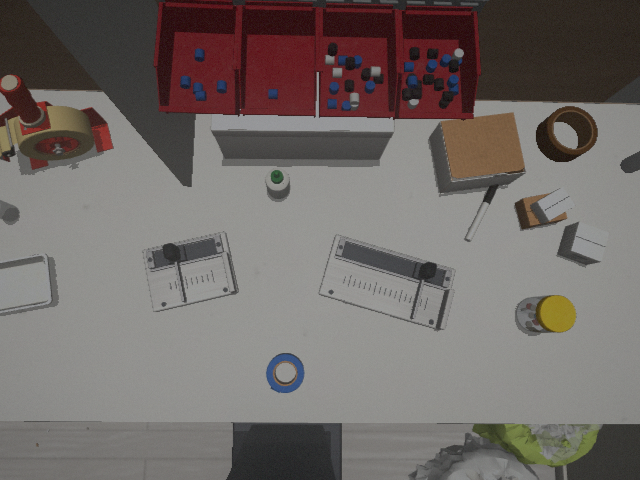

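View pics/side0.png

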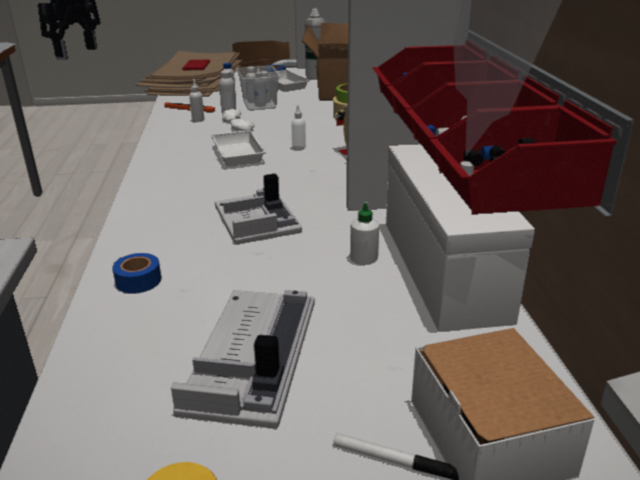

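The long gauge is the right-hand one in the top view, with its grip near (430,270) and its plate from (340,236) to (455,325). The fence is at the right (near) end, so the travel is to the image left. The short gauge is at about (190,270) and the bottle at (278,183). Next I'll measure these.

```bash
cat > h.py <<'E'
import numpy as np
def load(n): return dict(np.load(n))
def ray(c,u,v,z):
    d=np.array([(u-c["cx"])/c["fx"],(v-c["cy"])/c["fy"],1]);R=c["R"];o=-R.T@c["t"];w=R.T@d
    return o+w*(z-o[2])/w[2]
def cloud(c):
    v,u=np.mgrid[:480,:640];d=c["depth"];P=np.stack([(u-c["cx"])/c["fx"]*d,(v-c["cy"])/c["fy"]*d,d],-1)
    return (P-c["t"])@c["R"]
E
python3 - <<'E'
import cv2,numpy as np
from h import *
c=load("top0.npz");im=c["img"]
cv2.imwrite("pics/topz.png",cv2.resize(im[220:340,310:470],None,fx=5,fy=5,interpolation=cv2.INTER_CUBIC))
s=load("side0.npz")
cv2.imwrite("pics/sidez.png",cv2.resize(s["img"][280:430,160:330],None,fx=4,fy=4,interpolation=cv2.INTER_CUBIC))
# grip: black
for n,c,roi in(("top",c,(310,220,470,340)),("side",s,(240,325,290,385)),):
    m=(c["img"].max(2)<40).astype(np.uint8);mm=np.zeros_like(m);x0,y0,x1,y1=roi;mm[y0:y1,x0:x1]=m[y0:y1,x0:x1]
    k,l,st,ce=cv2.connectedComponentsWithStats(mm)
    P=cloud(c)
    for i in range(1,k):
        if st[i,4]>30:
            q=P[(l==i)&(c["depth"]>0)]; print(n,st[i],ce[i],np.median(q,0),q.max(0),q.min(0)); t=q[np.abs(q[:,2]-.074)<.006]
            if len(t):print(len(t),t.mean(0),t.min(0),t.max(0))
E
```

```text
side [254 336  26  43 976] [266.6670082  356.63114754] [ 0.53714964 -0.27758071  0.05472505] [ 0.55251673 -0.18999598  0.07561427] [ 0.52123964 -0.28355713  0.01170013]
262 [ 0.53739796 -0.27314529  0.0720765 ] [ 0.52487716 -0.28237188  0.06800949] [ 0.54987278 -0.26235698  0.07561427]
side [253 366  31  19  92] [270.81521739 379.2826087 ] [ 0.54497593 -0.28237115  0.02301745] [ 0.55573175 -0.24774635  0.02632616] [ 0.51963227 -0.29018925  0.01221907]
```

View pics/topz.png

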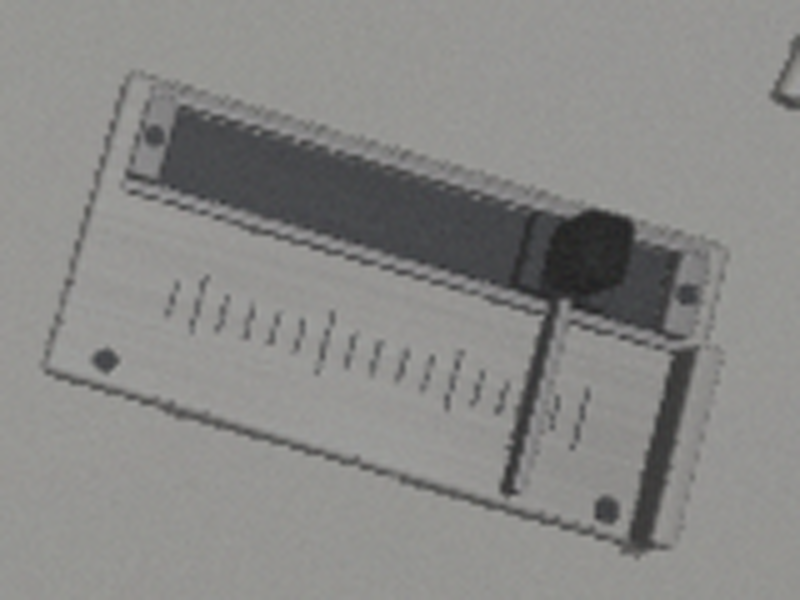

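View pics/sidez.png

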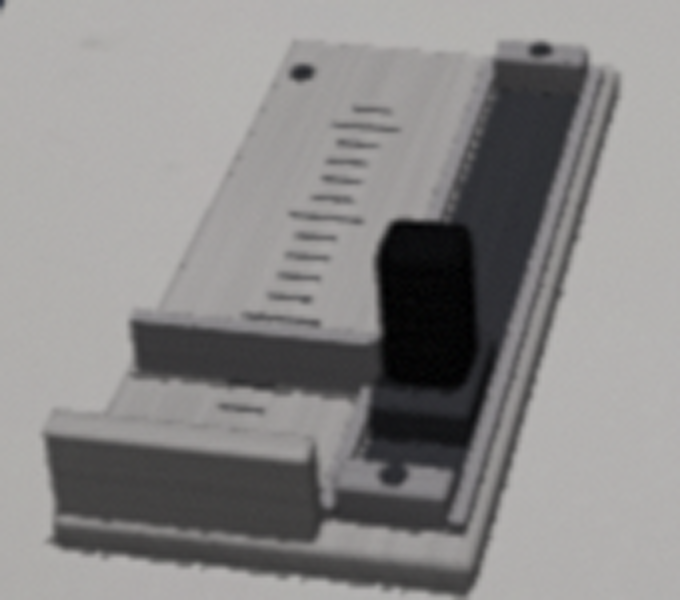

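```bash
cat >> h.py <<'E'
def black(c,roi,th=40):
    import cv2
    m=(c["img"].max(2)<th).astype(np.uint8);mm=np.zeros_like(m);x0,y0,x1,y1=roi;mm[y0:y1,x0:x1]=m[y0:y1,x0:x1]
    return mm
E
python3 - <<'E'
import cv2,numpy as np
from h import *
c=load("top0.npz");P=cloud(c)
A,B,C,D=[ray(c,310+x/5,220+y/5,.012)[:2] for x,y in((130,72),(725,245),(45,372),(675,548))]
print(A,B,C,D,np.linalg.norm(A-B),np.linalg.norm(C-D),np.linalg.norm(A-C),np.linalg.norm(B-D))
for p,q in((A,B),(C,D)):
    d=p-q;print(np.degrees(np.arctan2(d[1],d[0])))
# grip tops by depth, both gauges
for n in("top","side"):
  k=load(n+"0.npz");Q=cloud(k)
  for nm,x0,x1,y0,y1 in(("long",.45,.6,-.32,0),("short",.45,.65,.15,.45)):
    ok=(k["depth"]>0)&(abs(Q[...,2]-.073)<.007)&(Q[...,0]>x0)&(Q[...,0]<x1)&(Q[...,1]>y0)&(Q[...,1]<y1)
    q=Q[ok]
    if len(q)>10: print(n,nm,len(q),np.median(q,0),np.percentile(q,3,axis=0),np.percentile(q,97,axis=0))
print("bottle",ray(c,278,186,.06))
from workcell import bot
o=bot.get_obs();from scipy.spatial.transform import Rotation as Ro
print(Ro.from_quat(o["tool_rot"]).as_matrix().round(3))
E
```

```text
[ 0.60722    -0.10271966] [ 0.54384946 -0.33043433] [ 0.49229121 -0.07117975] [ 0.42983844 -0.30727325] 0.23636792977198917 0.2442140312790999 0.11917798572517986 0.11633979598224348
74.44868757029722
75.1831742143416
top long 152 [ 0.53619643 -0.26633292  0.07161908] [ 0.52493036 -0.27629069  0.0670426 ] [ 0.54821614 -0.25691516  0.07445394]
top short 162 [0.56291374 0.19679173 0.0714486 ] [0.55127082 0.18794845 0.06654693] [0.5748653  0.20715249 0.07489367]
side long 326 [ 0.53663973 -0.27384214  0.07233873] [ 0.52485616 -0.28043492  0.06662954] [ 0.54848043 -0.26223273  0.07435963]
side short 102 [0.56293068 0.19071749 0.07159665] [0.5508531  0.18411007 0.0665818 ] [0.57533334 0.20124604 0.07435366]
bottle [0.68720391 0.00808866 0.06      ]
[[-0.914  0.405 -0.001]
 [ 0.405  0.914 -0.001]
 [ 0.    -0.002 -1.   ]]
```

```bash
python3 -m crank '[[[0,0,0,-8.9,110],[-39,-47,0,0,110],[-39,-47,0,0,110],[-39,-47,0,0,110],[-39,-47,0,0,110],[-39,-47,0,0,110],[-39,-47,0,0,110],[-39,-47,0,0,110],[-39,-47,0,0,110],[-39,-47,0,0,110]]]'
cat > st.py <<'E'
from workcell import bot
import numpy as np,sys
from scipy.spatial.transform import Rotation as Ro
o=bot.get_obs();R=Ro.from_quat(o["tool_rot"]).as_matrix()
print(o["clock"],o["eef_pos"].round(4),"yang",np.degrees(np.arctan2(R[1,1],R[0,1])).round(1),R[:,2].round(3),o["ft_force"].round(1),o["grip_width"],o["joint_pos"].round(2))
t=np.array([float(a) for a in sys.argv[1:4]]);print("tool mm",(R.T@(t-o["eef_pos"])*1000).round(1))
E
python3 st.py .537 -.268 .13
```

```text
clock: 1.4
eef_pos: [0.4402, -0.0499, 0.2297]
tool_rot: [0.122, 0.992, -0.001, 0.001]
ft_force: [1.3, 0.6, -0.5]
grip_width: 0.0487
1.4 [ 0.4402 -0.0499  0.2297] yang 76.0 [ 0.002 -0.002 -1.   ] [ 1.3  0.6 -0.5] 0.04872968155649408 [-0.11  0.13 -0.14  1.3  -0.    0.13]
tool mm [-146.6 -187.9  100.3]
```

```bash
python3 -m crank '[[[-37,-47,0,1,110],[-37,-47,0,0,110],[-37,-47,0,0,110],[-37,-47,0,0,110],[-5,-6,50,0,110],[0,0,50,0,110],[0,0,0,0,110]]]'
python3 st.py .537 -.268 .046
python3 - <<'E'
from workcell import bot
import cv2,numpy as np
for n in("wrist","side"):
    c=bot.camera(n); cv2.imwrite(f"pics/{n}1.png",c["img"])
E
```

```text
clock: 2.28
eef_pos: [0.542, -0.2914, 0.1255]
tool_rot: [0.135, 0.991, -0.001, 0.002]
ft_force: [0.7, 0.2, 0.5]
grip_width: 0.0486
2.275 [ 0.542  -0.2914  0.1255] yang 74.4 [ 0.003 -0.002 -1.   ] [0.7 0.2 0.5] 0.048634934769003324 [-0.49  0.52  0.15  1.19 -0.   -0.22]
tool mm [11.4 21.3 79.4]
```

View pics/wrist1.png

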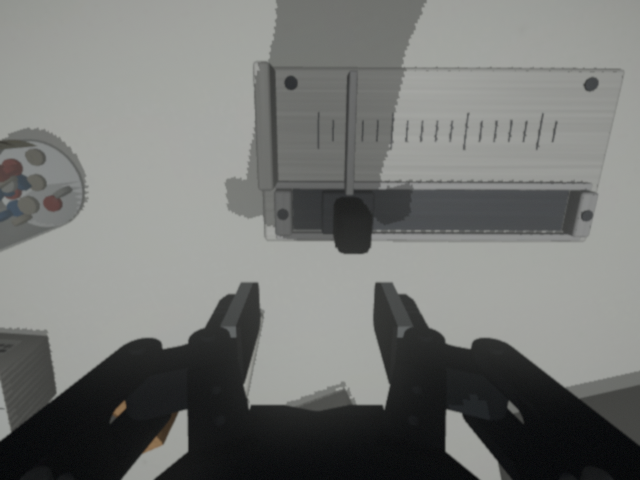

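View pics/side1.png

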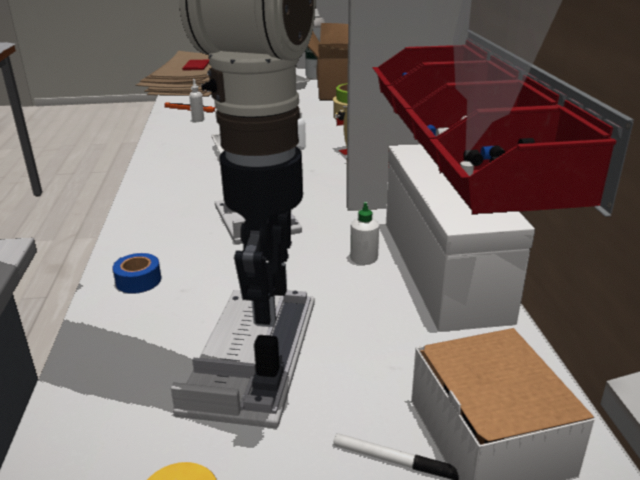

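The wrist view shows the long gauge with its fence at left (265,125). The grip is at (352,225), about 20 mm along +y from the finger midline at column 316, which agrees with the computed offset.

```bash
python3 -m crank '[[[11,21,0,0,110],[0,0,0,0,110],[0,0,0,0,110]]]'; python3 st.py .537 -.268 .046
python3 - <<'E'
from workcell import bot
import cv2,numpy as np
from scipy.spatial.transform import Rotation as Ro
from h import black
o=bot.get_obs();c=bot.camera("wrist");cv2.imwrite("pics/wrist2.png",c["img"])
T=c["T_tool_cam"];d=c["depth"];v,u=np.mgrid[:480,:640]
P=np.stack([(u-c["cx"])/c["fx"]*d,(v-c["cy"])/c["fy"]*d,d],-1)@T[:3,:3].T+T[:3,3]
R=Ro.from_quat(o["tool_rot"]).as_matrix();W=P@R.T+o["eef_pos"]
q=W[(d>0)&(v<275)&(abs(W[...,2]-.073)<.006)&(np.linalg.norm(W[...,:2]-[.537,-.268],axis=-1)<.04)]
print(len(q),q.mean(0),q.min(0),q.max(0))
E
```

```text
clock: 2.75
eef_pos: [0.5449, -0.2707, 0.1393]
tool_rot: [0.134, 0.991, -0.005, 0.013]
ft_force: [0.1, 0.6, 1.0]
grip_width: 0.0484
2.75 [ 0.5449 -0.2707  0.1393] yang 74.5 [ 0.024 -0.014 -1.   ] [0.1 0.6 1. ] 0.04836492812196036 [-0.46  0.48  0.11  1.17 -0.   -0.19]
tool mm [10.8  1.1 93.1]
1313 [ 0.53433044 -0.26744584  0.07330524] [ 0.52209203 -0.2800028   0.0670198 ] [ 0.54883956 -0.25557955  0.07640709]
```

View pics/wrist2.png

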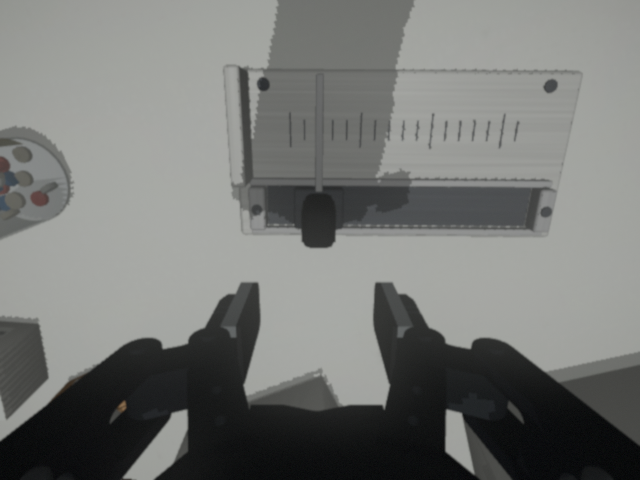

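The grip at (318,218) is now centred between the fingers along the track. The remaining step is about 11 mm along tool x and then down.

```bash
python3 -m crank '[[[12,1,20,0,110],[0,0,15,0,110],[0,0,0,0,110]]]'; python3 st.py .535 -.268 .046
```

```text
clock: 3.18
eef_pos: [0.5368, -0.2691, 0.106]
tool_rot: [0.135, 0.991, -0.006, 0.016]
ft_force: [0.4, -0.4, 0.1]
grip_width: 0.0485
3.175 [ 0.5368 -0.2691  0.106 ] yang 74.5 [ 0.03  -0.017 -0.999] [ 0.4 -0.4  0.1] 0.04852766519082622 [-0.46  0.49  0.03  1.08 -0.   -0.19]
tool mm [ 4.   1.1 59.9]
```

```bash
python3 -m crank '[[[4,1,30,0,110],[0,0,24,0,110],[0,0,0,0,110]]]'; python3 st.py .535 -.268 .046
python3 - <<'E'
from workcell import bot
import cv2
c=bot.camera("wrist");cv2.imwrite("pics/wrist3.png",c["img"])
E
```

```text
clock: 3.55
eef_pos: [0.5378, -0.27, 0.053]
tool_rot: [0.135, 0.991, -0.007, 0.019]
ft_force: [-0.2, -0.6, 0.1]
grip_width: 0.0487
3.55 [ 0.5378 -0.27    0.053 ] yang 74.4 [ 0.035 -0.019 -0.999] [-0.2 -0.6  0.1] 0.04874818485016777 [-0.46  0.54 -0.04  0.95 -0.   -0.19]
tool mm [3.5 1.2 6.8]
```

View pics/wrist3.png

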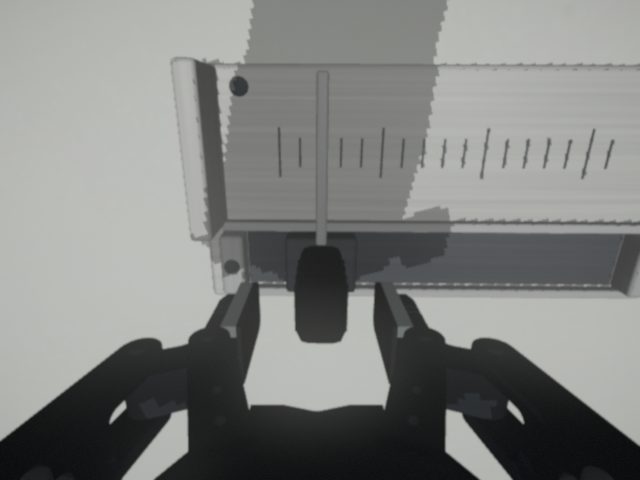

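The fingers straddle the grip at (320,290), with about equal gaps on both sides. I'll drop a few more mm and start pushing along +tool y.

```bash
python3 -m crank '[[[2,0,6,0,110],[0,10,0,0,110],[0,20,0,0,110],[0,20,0,0,110],[0,0,0,0,110]]]'; python3 st.py .574 -.131 .046
```

```text
clock: 4.22
eef_pos: [0.5538, -0.2197, 0.0511]
tool_rot: [0.135, 0.991, -0.009, 0.023]
ft_force: [-0.4, 0.3, 0.3]
grip_width: 0.0487
4.225 [ 0.5538 -0.2197  0.0511] yang 74.5 [ 0.043 -0.024 -0.999] [-0.4  0.3  0.3] 0.04870753925253666 [-0.37  0.52 -0.07  0.93 -0.01 -0.1 ]
tool mm [ 4.5 90.9  3.8]
```

```bash
python3 -m crank '[[[2,22,2,0,110],[2,22,2,0,110],[0,22,0,0,110],[0,0,0,0,110]]]'; python3 st.py .574 -.131 .046
python3 - <<'E'
from workcell import bot
import cv2
for n in("wrist","top"):
    c=bot.camera(n);cv2.imwrite(f"pics/{n}4.png",c["img"])
E
```

```text
clock: 4.72
eef_pos: [0.5702, -0.1544, 0.0482]
tool_rot: [0.135, 0.991, -0.011, 0.025]
ft_force: [0.6, 0.5, -0.2]
grip_width: 0.0485
4.725 [ 0.5702 -0.1544  0.0482] yang 74.5 [ 0.047 -0.029 -0.998] [ 0.6  0.5 -0.2] 0.04845273961805884 [-0.26  0.52 -0.09  0.91 -0.02  0.01]
tool mm [ 2.7 23.6  1.7]
```

View pics/wrist4.png

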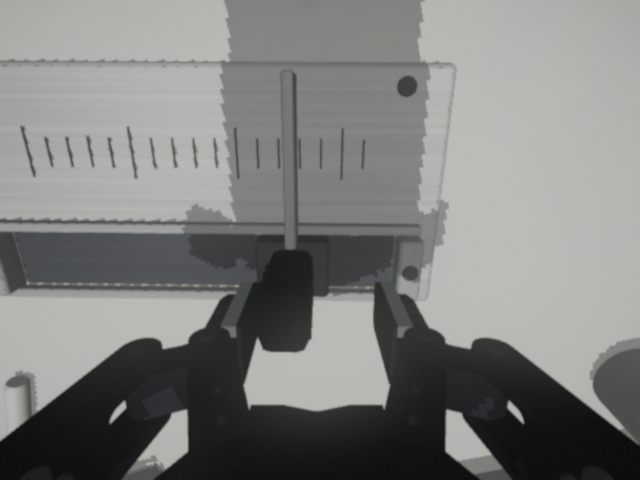

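The trailing finger is pushing the grip. The carriage edge (column 328) is about 68 px, or 34 mm, from the end stop (column 396).

```bash
python3 -m crank '[[[2,14,1,0,110],[0,12,0,0,110],[0,0,0,0,110]]]'; python3 st.py .574 -.131 .046;  python3 -m crank '[[[0,5,0,0,110],[0,3,0,0,110]]]'
```

```text
clock: 5.2
eef_pos: [0.5753, -0.1307, 0.047]
tool_rot: [0.137, 0.99, -0.012, 0.026]
ft_force: [0.3, 0.5, 0.7]
grip_width: 0.0485
5.2 [ 0.5753 -0.1307  0.047 ] yang 74.2 [ 0.047 -0.031 -0.998] [0.3 0.5 0.7] 0.048491320538483304 [-0.21  0.52 -0.1   0.91 -0.02  0.06]
tool mm [ 1.2 -0.7  1. ]
clock: 5.45
eef_pos: [0.5774, -0.1231, 0.0469]
tool_rot: [0.137, 0.99, -0.012, 0.025]
ft_force: [-0.7, -1.6, 0.8]
grip_width: 0.0485
```

```bash
python3 - <<'E'
from workcell import bot
import cv2
c=bot.camera("wrist");cv2.imwrite("pics/wrist5.png",c["img"])
E
```

```text
(no output)
```

View pics/wrist5.png

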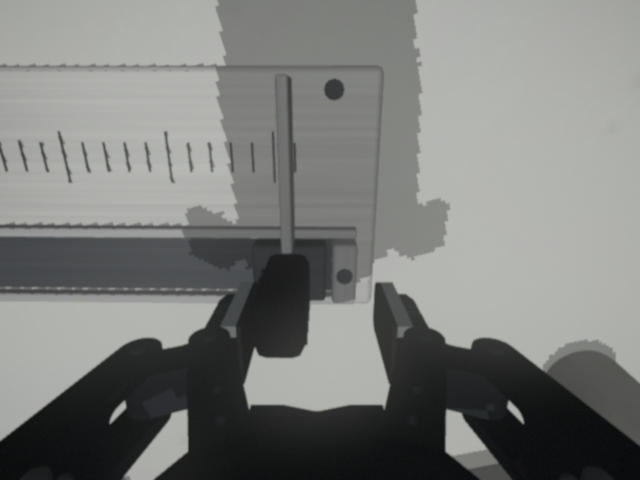

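The carriage edge (column 327) is now a few mm from the end stop (column 333). I'll use small pushes until the force rises.

```bash
python3 -m crank '[[[0,3,0,0,110],[0,3,0,0,110]]]';python3 -m crank '[[[0,3,0,0,110],[0,3,0,0,110]]]'
```

```text
clock: 5.75
eef_pos: [0.5783, -0.1201, 0.0468]
tool_rot: [0.138, 0.99, -0.016, 0.025]
ft_force: [-3.1, -12.4, -0.0]
grip_width: 0.0486
clock: 6.0
eef_pos: [0.5783, -0.1205, 0.0465]
tool_rot: [0.141, 0.989, -0.022, 0.024]
ft_force: [-2.2, -10.1, 1.5]
grip_width: 0.0486
```

Force rose to about 12 N and motion stopped, so it is home against the stop. I'll back off and lift.

```bash
python3 -m crank '[[[0,-7,0,0,110],[0,-4,0,0,110],[0,0,0,0,110]]]'; python3 st.py .574 -.131 .046
python3 - <<'E'
from workcell import bot
import cv2
c=bot.camera("wrist");cv2.imwrite("pics/wrist6.png",c["img"])
E
```

```text
clock: 6.38
eef_pos: [0.575, -0.1306, 0.0464]
tool_rot: [0.141, 0.99, -0.021, 0.024]
ft_force: [-0.3, 0.2, -0.2]
grip_width: 0.0489
6.375 [ 0.575  -0.1306  0.0464] yang 73.8 [ 0.042 -0.048 -0.998] [-0.3  0.2 -0.2] 0.04889437972432881 [-0.2   0.52 -0.09  0.91 -0.04  0.08]
tool mm [ 0.9 -0.7  0.4]
```

View pics/wrist6.png

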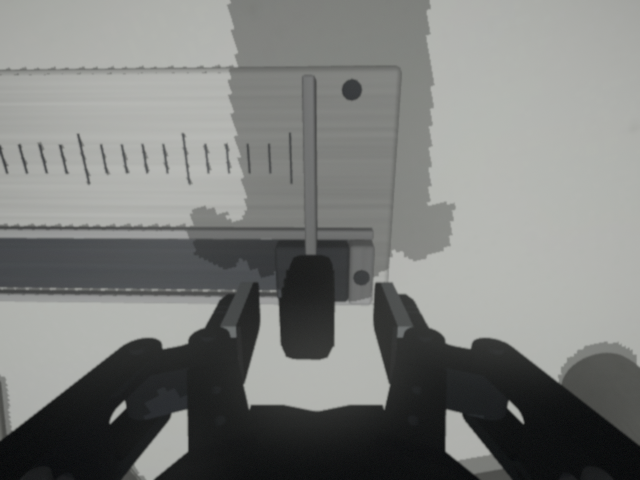

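The carriage edge (column 349) is flush with the end stop, and the grip at (307,305) stands clear between the fingers. Now lifting.

```bash
python3 -m crank '[[[0,0,-30,0,110],[0,0,-40,0,110],[0,0,-40,0,110],[0,0,0,0,110],[0,0,0,0,110]]]'
python3 - <<'E'
from workcell import bot
import cv2,numpy as np
from h import *
c=bot.camera("side");cv2.imwrite("pics/side7.png",c["img"])
w=bot.camera("wrist");cv2.imwrite("pics/wrist7.png",w["img"])
t=bot.camera("top");cv2.imwrite("pics/top7.png",t["img"])
Q=cloud(c)
for nm,x0,x1,y0,y1 in(("long",.45,.62,-.32,0),("short",.45,.65,.15,.45)):
    q=Q[(c["depth"]>0)&(abs(Q[...,2]-.073)<.007)&(Q[...,0]>x0)&(Q[...,0]<x1)&(Q[...,1]>y0)&(Q[...,1]<y1)]
    if len(q):print(nm,len(q),np.median(q,0))
E
python3 st.py .57 -.13 .1
```

```text
clock: 7.05
eef_pos: [0.5698, -0.1227, 0.1578]
tool_rot: [0.139, 0.99, -0.019, 0.023]
ft_force: [-0.1, -1.2, 0.1]
grip_width: 0.0485
long 212 [ 0.57417462 -0.14050735  0.07198423]
short 17 [0.56491233 0.18790801 0.0695573 ]
7.2 [ 0.5696 -0.1229  0.1571] yang 73.9 [ 0.038 -0.044 -0.998] [ 0.3 -0.4  0. ] 0.048427492979033725 [-0.19  0.41  0.04  1.16 -0.04  0.09]
tool mm [ 0.5 -4.9 57.4]
```

View pics/wrist7.png

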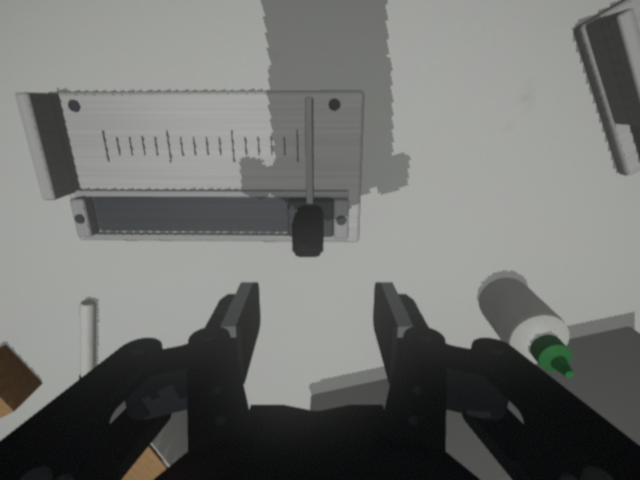

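View pics/side7.png

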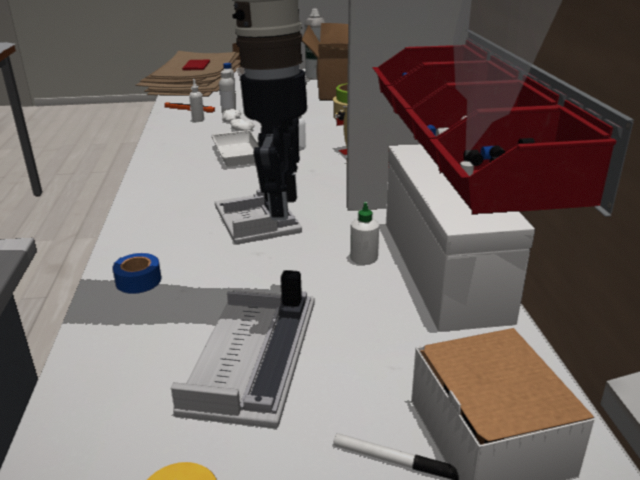

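The slide is home at the far stop (wrist view (310,230), side view (291,288)). The bottle is upright at its original pixel (365,235), the short gauge is unchanged, and the gripper is clear at z = 0.157. Handing in.

```bash
python3 -c "
from workcell import bot
print(bot.job_done())"
```

```text
the job is handed in; nothing more can be done
None
```

The longer gauge is fully open: its slide is home against the far end stop, and I handed the job in at about 7.2 s. I straddled the black grip with half-open fingers and pushed it along the track with the trailing finger. At the stop it stopped moving and the force rose to about 12 N. I then backed off about 10 mm and lifted clear.

- **Long slide:** the wrist picture shows the carriage flush with the end stop. The grip moved about 0.138 m by the side camera's depth, close to the roughly 0.142 m I had estimated.
- **Robot clear:** the tool is at z = 0.157 m with near-zero wrist force.
- **Glue bottle:** it stands upright at the same pixel in the side view.
- **Short gauge:** it looks unmoved, and the arm never went near it at low height. The last depth reading differed from the start by about 3 mm, but the gripper hid most of that grip, leaving only 17 points.
- **Tool tilt:** the tool leaned by about 3 degrees over the moves. I left it uncorrected, as it had no effect on the result.

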